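Hold the spread snap ring at the groove of the wheel axle

TASK

One of the two stub axles carries a wheel, the other wears a red cap. Take the snap-ring pliers, with the ring hooked on their tips, by the handles from the black rest, squeeze them shut to the stop so that the ring spreads, slide the spread ring down over the axle that carries the wheel to the dark groove just above the wheel, and hold it there: level, half-way up the groove, still spread and not touching the axle or the wheel. Finish while holding it like that, without letting go (the fitter will check the wheel's play first), and leave wheel and cap in place.

Things in the scene. Friction and masses are not known exactly. Their poses are not given: they have to be found in the camera images.
- handles (a point): Grip point of the snap-ring pliers, between its green handles (16 mm high, 9 thick) at mid-height, 60 mm behind the pivot; x points along the centre line to the ring, z up. Grip from above, closing along y: 54 mm over the outsides relaxed, 30 mm and parallel at the stop. 38 mm above the counter at the start. The rest's 30 mm high cross bars begin 49 mm ahead and 34 mm behind it (plate 8 mm).
- ring_centre (a point): Centre of the steel ring when spread, mid-thickness (3 mm); fixed to the pliers, 137.4 mm ahead of handles (along x) and 12 mm below it; z up. Fully spread: inner radius 23.5, outer 28.5 mm, 3.5 mm clear of the axle all round; relaxed, too narrow (35 mm) to pass it. It stays hooked on the tips, which end 2 mm below its underside; jaws 8 to 16 mm above it.
- pliers_left (a joint): Left handle: 0 relaxed, 0.20 rad squeezed to the stop (ring fully spread). Sprung: about 4 N of grip starts it, 12 N reaches the stop, 20 to 30 N holds it firmly. The ring passes the axle from about 0.12. Pliers with ring: 0.21 kg, balanced about 18 mm ahead of handles.
- pliers_right (a joint): The same for the right handle; the two always move together.
- groove_1 (a point): On the axis of an upright steel stub axle, half-way up its groove, 65 mm above the counter. Axle diameter 40 mm, top at 85 mm (1.5 mm chamfer); the dark groove, 34 mm in diameter, runs from 60 to 70 mm. Two such axles stand 130 mm apart on a grey plate; this is the one at its +y end (robot's left).
- groove_2 (a point): The same for the other axle, at the plate's -y end.
- wheel: Castor wheel (black tyre, pale web, grey hub), 92 mm in diameter, 40 mm high, loose on one of the two axles: the one that gets the ring. Origin at the centre of its underside on the axle's axis, 16 mm above the counter; top 56 mm above the counter; z up.
- cap: Red plastic protective cap, 47 mm in diameter, 24 mm high, lying loosely over the top of the axle that is not in use; origin at the centre of its open underside, 65 mm above the counter; its top is 89 mm above the counter.
- axle_plate: The fixed grey plate with both stub axles, 110 x 230 x 16 mm; origin at the centre of its underside, y along its length.
- pliers: The snap-ring pliers with the ring; origin on the pivot axis at the underside, x towards the ring, z up.

How it is judged:
On the way:
1. the pliers are lifted off the rest with the ring spread (height (world z) of ring_centre above 0.075 m and value of joint pliers_left above 0.15 rad), for 0.2 s.
At the end, for the whole second after the job is handed in: Ring round the wheel's axle: within 4.5 mm of its axis and 4 mm of the groove's mid-height, level within 0.1 rad, both handles squeezed beyond 0.15 rad, gripped with over 2 N, at rest, pressing under 1.5 N on the axle and under 1 N on the wheel; wheel still on its axle (((horizontal distance between wheel and groove_1 below 0.006 m and horizontal distance between ring_centre and groove_1 below 0.0045 m) or (horizontal distance between wheel and groove_2 below 0.006 m and horizontal distance between ring_centre and groove_2 below 0.0045 m)) and height (world z) of ring_centre between 0.061 and 0.069 m and angle between ring_centre's own z axis and vertical below 0.1 rad and value of joint each of pliers_left, pliers_right above 0.15 rad and contact force between the fingers and pliers above 2 N and contact force between pliers and axle_plate below 1.5 N and contact force between pliers and wheel below 1 N and linear speed of pliers below 0.02 m/s); the arm keeps its last pose, push and grip.
It fails at once if the wheel is moved by more than 15 mm (distance of wheel from where it was at the start of the episode above 0.015 m).
It fails at once if the cap is moved by more than 15 mm (distance of cap from where it was at the start of the episode above 0.015 m).
It also fails if it takes over 35 s, if anything falls off the work surface, if the arm or the gripper's body presses on something with over 40 N, if the wrist force passes 120 N, or if a joint passes its speed limit or range.

ROBOT

A 7-joint arm with a two-finger parallel gripper is mounted at the origin on the work surface; the furniture and walls round the work are solid. World frame = base frame: x ahead of the robot, y to its left, z up, the work surface at z = 0. Lengths are in m, angles in rad, forces in N, time in s.
With the tool pointing down it reaches from about 0.425 to 0.875 m from the base axis. Payload 4.7 kg.
Tool frame: the origin (TCP) lies at the very end of the fingers, on their centre line; the grasp point (between the pads) lies 19 mm behind it; x points along the fingers, y is the direction in which the jaws open and shut, and the axes are right-handed (so a half turn about x gives the same grasp; the last joint's range is limited). The gripper opens to 87 mm and grips with 3 to 60 N. Pads are 19 mm wide; open, the fingers measure 117 mm over their backs; the gripper's body (75 mm by 190 mm) begins 51 mm behind the grasp point.
Start: joints at [-1.231, 0.321, -0.07, 1.45, 0.023, 1.371, -0.057], TCP at [0.208, 0.616, 0.192] pointing down, gripper open.
Joint ranges: [-2.86, 2.86], [-0.3, 2.09], [-1.38, 1.24], [0.06, 2.45], [-1.56, 4.7], [0.09, 2.05], [-2.69, 2.69]. Speed limits (rad/s): [2.57, 2.57, 3.14, 3.14, 3.14, 3.14, 3.14].

INTERFACE

Orientations are given as a rotation vector (axis times angle).
In Python, from bench import ctrl gives the robot as it stands.
- The arm moves only by the tool step_arm, never from a script. Its argument "increments" is one flat list of numbers, 6 for each row, row after row: the shift along the tool's x, y, z in cm, then the turn, a rotation vector about the tool's x, y, z in rad. In form: [tx, ty, tz, ax, ay, az, tx, ty, tz, ax, ay, az, ...]. A call has 1 to 12 rows; each row shifts and turns the commanded pose from where the row before left it, along the tool's axes as they then stand; what a row does not reach is not made up. A row lasts 1/8 s, in which the tool goes at most 62.5 mm and 10.7 degrees, less where a joint would pass 70% of its speed; a pose out of reach is approached as far as the arm can. A call with a gripper value outside its range is refused whole. "fingers" is the opening in per cent of the stroke, from 0 (shut) to 100 (fully open), set as the call begins (left out, the last holds). The fingers move at their own pace and stop on an object; "force" is the grip in N (left out, the last holds). Time passes only in rows, so rows that do not move let the fingers close. It gives the time, the measured TCP pose, the force and the opening at its end, in the units of the state.
- ctrl.get_state(): the state, without advancing time (a new reading comes with each control period).
- ctrl.get_image(name): name is "scene" or "top"; returns the picture (384x512x3 uint8, red, green, blue); there is no depth.
- ctrl.camera_params(name): a dict with "vertical_fov" (degrees; the focal length in pixels is half the picture's height over the tangent of half this angle, whatever the lens; pixels are square), "cx", "cy" (the principal point, pixels), "R" (3x3) and "t" (3): a world point X has camera coordinates R X + t. Camera axes: x right, y down, z forward; pixel columns grow to the right and rows downward; lengths in m; the calibration is good to about 2 mm. A picture is of the moment at which its call begins. camera_params takes no time and is no camera call.
- ctrl.close_job(): hands the job in, once; it reports no verdict.
Trained networks look in the newest picture that a camera, given by its name, has taken for a name from the list of things; names that differ only in an ending like _2 or _b are one class to them, and where a whole thing is asked for, a point or a joint stands for the part that bears it (a point fixed in the world has none). Each returns a list of dicts, best first, with "score" (0 to 1); they miss things now and then, are a little off and sometimes report something else, mostly with a low value. They report only what shows in the picture. A call takes as long as a camera call.
- ctrl.search_frame(camera, name): "xyz" ([x, y, z] in m, in the coordinates of the camera as it stood for that picture, good to about 4 mm: the middle of the surface that is visible of it).
- ctrl.silhouettes(camera, name): "pixels" (384x512 bool, what is visible of it).
- ctrl.spot_point(camera, name): "xyz" ([x, y, z] in m, in the coordinates of the camera as it stood for that picture, good to about 4 mm: a listed point, or the origin of a listed thing).
The state is a dict: "time": time; "joint_positions": joint angles; "qd": joint speeds; "joint_torque": joint torques, N m; "position": TCP position; "tool_rot": TCP orientation; "ft_force": force on the tool from outside, world axes, zero at the start; "torque": the same for the moment, N m; "grip_width": opening from 0.0 (shut) to 1.0 (fully open).
Only numpy, scipy, OpenCV 4.12 (cv2) and the standard library are available. Lean on these libraries where they do the work, as an engineer would, in place of code of your own. Each camera call takes 0.05 s, during which the arm holds its last target.

## Working session

There is one attempt and no reset: what is moved stays moved. The work goes in short steps, Python scripts to look and compute and a tool call to move; the robot and the scene stay as the last step left them, time stands still between calls to the robot, and variables do not carry over. Pictures are saved under pics/ and viewed, and the job is handed in when it is done.

Besides the shell and the picture viewer there is one more tool, called after "Request:" as name(argument=value, ...) on one line, values as JSON. step_arm: Moves the arm, as the interface text tells. Its arguments: {"type":"object","properties":{"increments":{"type":"array","items":{"type":"number"}},"fingers":{"type":"number"},"force":{"type":"number"}},"required":["increments"]}

```bash
mkdir -p pics; ls; cat > h.py <<'E'
import numpy as np, cv2
from scipy.spatial.transform import Rotation as Ro
from bench import ctrl
def snap(cam,fn=None):
    im=ctrl.get_image(cam)
    if fn: cv2.imwrite('pics/'+fn,im[:,:,::-1])
    return im
def w(cam,x):
    p=ctrl.camera_params(cam); return np.array(p['R']).T@(np.array(x)-np.array(p['t']))
def ray(cam,u,v,z):
    p=ctrl.camera_params(cam); f=192/np.tan(np.radians(p['vertical_fov'])/2)
    R=np.array(p['R']);t=np.array(p['t']); o=-R.T@t; d=R.T@np.array([(u-p['cx'])/f,(v-p['cy'])/f,1]); return o+d*(z-o[2])/d[2]
def proj(cam,X):
    p=ctrl.camera_params(cam); f=192/np.tan(np.radians(p['vertical_fov'])/2)
    c=np.array(p['R'])@np.array(X)+np.array(p['t']); return np.array([p['cx']+f*c[0]/c[2],p['cy']+f*c[1]/c[2]])
E
python3 - <<'E'
from h import *
np.set_printoptions(precision=4,suppress=True)
for c in ['scene','top']:
    snap(c,c+'0.png'); print(c,{k:np.array(v).round(3).tolist() for k,v in ctrl.camera_params(c).items()})
    for n in ['handles','ring_centre','pliers','groove_1','wheel','cap','axle_plate']:
        print(n,[(round(d['score'],2),w(c,d['xyz'])) for d in ctrl.spot_point(c,n)])
print(ctrl.get_state())
E
```

```text
pics
scene {'vertical_fov': 54.869, 'cx': 255.561, 'cy': 192.095, 'R': [[0.75, -0.662, -0.015], [-0.527, -0.583, -0.618], [0.4, 0.471, -0.786]], 't': [-0.389, 0.338, 0.692]}
handles [(0.84, array([0.4566, 0.1723, 0.032 ]))]
ring_centre [(0.79, array([0.5913, 0.1842, 0.0244]))]
pliers [(0.94, array([0.5127, 0.1758, 0.0325]))]
groove_1 [(0.66, array([ 0.6244, -0.0195,  0.0652]))]
wheel [(0.9, array([ 0.5954, -0.1469,  0.0131]))]
cap [(0.57, array([ 0.6264, -0.02  ,  0.0654]))]
axle_plate [(0.83, array([ 0.6108, -0.081 ,  0.    ])), (0.28, array([0.4559, 0.1748, 0.0369]))]
top {'vertical_fov': 51.414, 'cx': 252.273, 'cy': 187.439, 'R': [[-0.023, -1.0, -0.008], [-0.995, 0.023, -0.093], [0.093, 0.005, -0.996]], 't': [0.015, 0.567, 0.877]}
handles [(0.98, array([0.4521, 0.1751, 0.0362])), (0.42, array([ 0.5938, -0.1462,  0.0172]))]
ring_centre [(0.68, array([0.5928, 0.1858, 0.0243]))]
pliers [(0.83, array([0.5114, 0.1815, 0.0297])), (0.34, array([0.4521, 0.1768, 0.0372]))]
groove_1 [(0.88, array([ 0.6227, -0.02  ,  0.066 ])), (0.7, array([ 0.6008, -0.1493,  0.0646]))]
wheel [(0.71, array([ 0.5927, -0.1472,  0.0185]))]
cap [(0.86, array([ 0.621 , -0.0207,  0.0683]))]
axle_plate [(0.59, array([ 0.6096, -0.084 , -0.0005])), (0.36, array([ 0.5927, -0.1464,  0.018 ]))]
{'time': 0.8, 'joint_positions': array([-1.2309,  0.321 , -0.0701,  1.4505,  0.0226,  1.3709, -0.0569]), 'qd': array([ 0.0007, -0.0007,  0.0002, -0.0001,  0.0011, -0.0008, -0.0007]), 'joint_torque': array([ -0.0011, -49.1037,  -0.4038, -31.2758,  -0.0639,   0.0332,
         0.    ]), 'position': array([0.2081, 0.6158, 0.1918]), 'tool_rot': array([ 0.2557,  1.5556, -0.2556]), 'ft_force': array([-0.4253, -0.1401, -0.6629]), 'torque': array([ 0.039 , -0.0214, -0.0453]), 'grip_width': 1.0009871391679415}
```

View images.

View pics/scene0.png

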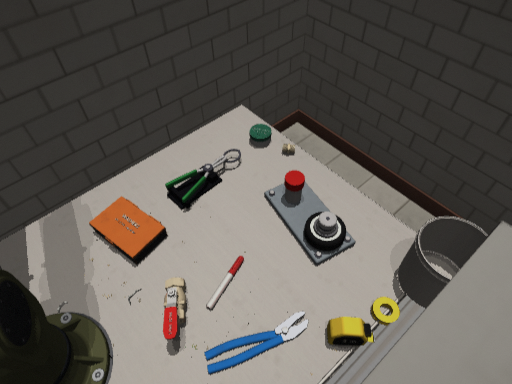

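View pics/top0.png

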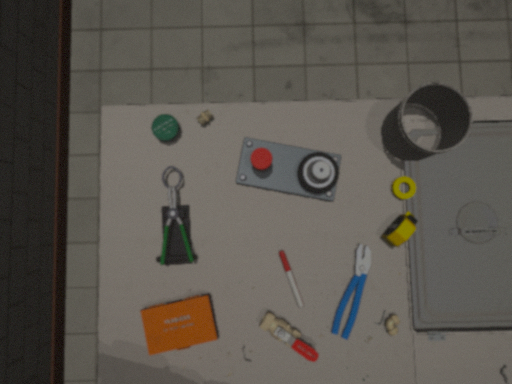

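```bash
python3 - <<'E'
from h import *
im=cv2.imread('pics/top0.png'); cv2.imwrite('pics/top0c.png',cv2.resize(im[100:380,100:400],None,fx=2,fy=2,interpolation=cv2.INTER_CUBIC))
print(Ro.from_rotvec(ctrl.get_state()['tool_rot']).as_matrix().round(3))
E
```

```text
[[ 0.     0.32   0.947]
 [ 0.     0.947 -0.32 ]
 [-1.     0.     0.   ]]
```

View pics/top0c.png

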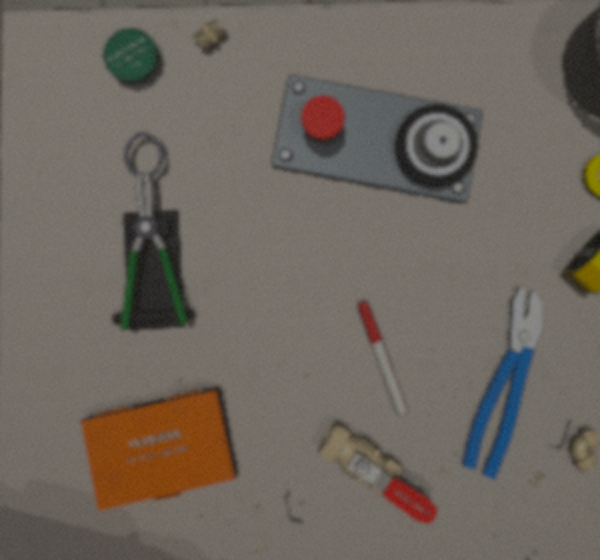

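```bash
python3 - <<'E'
from h import *
np.set_printoptions(precision=4,suppress=True)
h=np.array([.4545,.1737]);
c=np.array([.082]);d=np.array([np.cos(.082),np.sin(.082)]);n=np.array([-d[1],d[0]])
for cam in ['top','scene']:
    im=cv2.imread(f'pics/{cam}0.png'); 
    P=lambda X:tuple(int(round(v*3)) for v in proj(cam,X))
    b=cv2.resize(im,None,fx=3,fy=3,interpolation=cv2.INTER_CUBIC)
    cv2.circle(b,P([*h,.038]),3,(0,255,255),-1); r=h+.1374*d
    cv2.circle(b,P([*r,.026]),3,(0,255,255),-1)
    for s in (1,-1): cv2.circle(b,P([*(h+s*.0225*n),.046]),3,(255,0,255),-1)
    for g,z in (([.622,-.020],.089),([.597,-.148],.085)):
        cv2.circle(b,P([*g,z]),3,(255,255,0),-1)
        R=.0235 if z>.086 else .0185
        pts=np.array([P([g[0]+R*np.cos(a),g[1]+R*np.sin(a),z]) for a in np.linspace(0,6.28,40)])
        cv2.polylines(b,[pts],True,(255,255,0),1)
    if cam=='top': c=b[390:850,430:1050]
    else: c=b[400:860,480:1100]
    cv2.imwrite(f'pics/{cam}_ov.png',c)
E
```

```text
(no output)
```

View pics/top_ov.png

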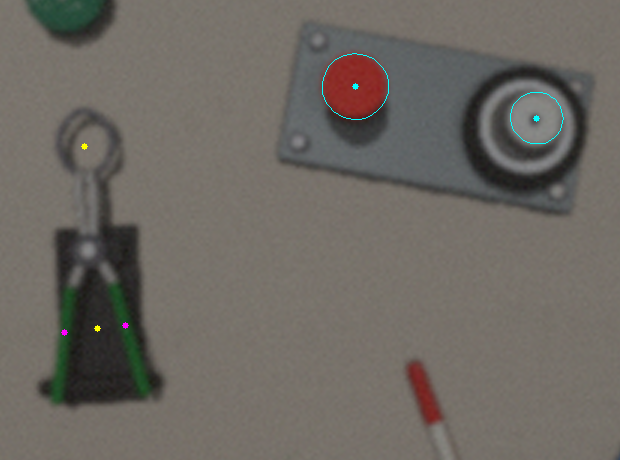

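View pics/scene_ov.png

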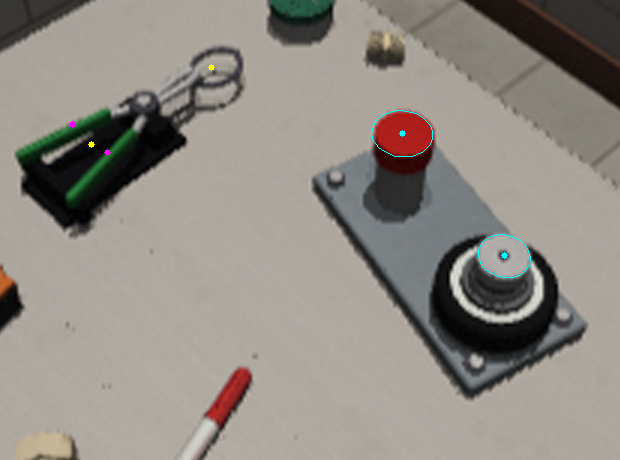

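```bash
python3 - <<'E'
from h import *
np.set_printoptions(precision=4,suppress=True)
for n,u,v,z in [('piv',88,250,.046),('hl',63,329,.046),('hr',124,329,.046),('ring?',92,140,.027),('ring?',88,150,.027)]:
    print(n,ray('top',(430+u)/3,(390+v)/3,z))
for n,u,v,z in [('piv',145,103,.046),('ring',217,67,.027)]:
    print(n,ray('scene',(480+u)/3,(400+v)/3,z))
for cam in ['top','scene']:
    im=cv2.imread(f'pics/{cam}0.png'); x,y=(130,150) if cam=='top' else (155,135)
    cv2.imwrite(f'pics/{cam}_z.png',cv2.resize(im[y:y+80,x:x+100],None,fx=7,fy=7,interpolation=cv2.INTER_CUBIC))
    m=ctrl.silhouettes(cam,'pliers')
    if m: ys,xs=np.nonzero(m[0]['pixels']); print(cam,m[0]['score'],xs.min(),xs.max(),ys.min(),ys.max(),len(xs)); np.save(f'm_{cam}.npy',m[0]['pixels'])
E
```

```text
piv [0.512  0.1784 0.046 ]
hl [0.4547 0.1969 0.046 ]
hr [0.4537 0.1523 0.046 ]
ring? [0.5958 0.1789 0.027 ]
ring? [0.5882 0.182  0.027 ]
piv [0.5124 0.1738 0.046 ]
ring [0.5951 0.1803 0.027 ]
top 0.94 161 192 188 263 572
scene 0.63 166 226 156 201 499
```

View pics/top_z.png

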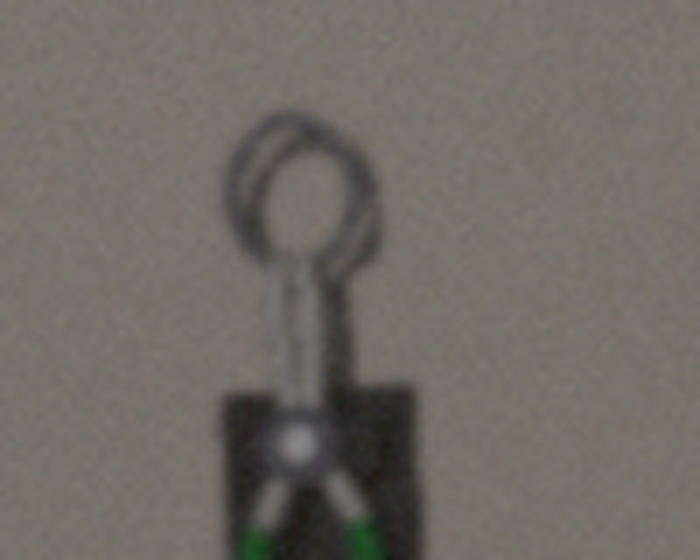

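Request:
step_arm(increments=[0.4,-3.39,3.74,0,0,0,0.4,-3.39,3.74,0,0,0,0.4,-3.39,3.74,0,0,0,0.4,-3.39,3.74,0,0,0,0.4,-3.39,3.74,0,0,0,0.4,-3.39,3.74,0,0,0,0.4,-3.39,3.74,0,0,0,0.4,-3.39,3.74,0,0,0,0.4,-3.39,3.74,0,0,0,0.4,-3.39,3.74,0,0,0,0,0,0,-0.196,0,0,0,0,0,-0.196,0,0], fingers=100, force=25)

```text
time: 2.4
position: [0.4543, 0.1742, 0.1519]
tool_rot: [-0.042, 1.57, 0.042]
ft_force: [0.2, 0.8, -0.7]
grip_width: 1.003
```

```bash
cat >> h.py <<'E'
def st():
    s=ctrl.get_state(); R=Ro.from_rotvec(s['tool_rot']).as_matrix()
    print('t',round(s['time'],2),'p',np.round(s['position'],4),'yaw',np.arctan2(-R[0,1],R[1,1]).round(4),'down',R[:,0].round(4),'F',np.round(s['ft_force'],2),'M',np.round(s['torque'],3),'g',round(s['grip_width'],3))
    return np.array(s['position']),R
def to(x,y,z,yaw):
    p,R=st(); d=R.T@(np.array([x,y,z])-p)*100
    Rt=np.array([[0,-np.sin(yaw),np.cos(yaw)],[0,np.cos(yaw),np.sin(yaw)],[-1,0,0]])
    print('shift cm',d.round(2),'turn',Ro.from_matrix(R.T@Rt).as_rotvec().round(4))
E
python3 - <<'E'
from h import *
to(.454,.1745,.12,.066)
E
```

```text
t 2.4 p [0.4543 0.1742 0.1519] yaw 0.0534 down [ 2.e-04  5.e-04 -1.e+00] F [ 0.18  0.8  -0.74] M [0.059 0.066 0.015] g 1.003
shift cm [ 3.19  0.03 -0.03] turn [-0.0126  0.0003 -0.0005]
```

Request:
step_arm(increments=[0,0,0,0,0,0,3,0,0,0,0,0,3,0,0,0,0,0,3,0,0,0,0,0,2,0,0,0,0,0,1.2,0,0,0,0,0,0.9,0,0,0,0,0,0,0,0,0,0,0])

```text
time: 3.4
position: [0.4538, 0.1749, 0.0206]
tool_rot: [-0.038, 1.571, 0.038]
ft_force: [-0.2, -0.2, -0.9]
grip_width: 1.002
```

```bash
python3 - <<'E'
from h import *
snap('scene','s1.png');snap('top','t1.png');to(.454,.1745,.02,.066)
a=cv2.imread('pics/s1.png')[110:230,130:290];b=cv2.imread('pics/t1.png')[130:290,110:270]
cv2.imwrite('pics/c1.png',np.hstack([cv2.resize(a,(400,300)),cv2.resize(b,(400,400))[:300]]))
E
```

```text
t 3.5 p [0.4544 0.1752 0.0214] yaw 0.0487 down [ 1.e-03  6.e-04 -1.e+00] F [-0.12 -0.64 -0.84] M [ 0.034 -0.012  0.036] g 1.003
shift cm [ 0.14 -0.07 -0.05] turn [-0.0173  0.001  -0.0005]
```

View pics/c1.png

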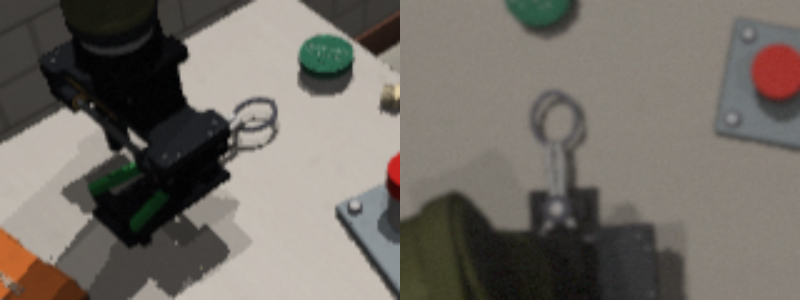

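The fingers straddle the green handles and nothing on the rest has moved. Closing now.

Request:
step_arm(increments=[0.1,0,0,-0.015,0,0,0,0,0,0,0,0,0,0,0,0,0,0,0,0,0,0,0,0,0,0,0,0,0,0,0,0,0,0,0,0,0,0,0,0,0,0,0,0,0,0,0,0], fingers=0, force=28)

```text
time: 4.5
position: [0.4539, 0.175, 0.0197]
tool_rot: [-0.05, 1.57, 0.05]
ft_force: [0.2, 0.1, -0.3]
grip_width: 0.172
```

```bash
python3 - <<'E'
from h import *
snap('scene','s2.png');snap('top','t2.png');st()
a=cv2.imread('pics/s2.png')[110:230,130:290];b=cv2.imread('pics/t2.png')[130:290,110:270]
cv2.imwrite('pics/c2.png',np.hstack([cv2.resize(a,(400,300)),cv2.resize(b,(400,400))[:300]]))
E
```

```text
t 4.6 p [0.4539 0.175  0.0198] yaw 0.0643 down [ 0.  0. -1.] F [ 0.35 -0.31  0.86] M [0.036 0.029 0.05 ] g 0.081
```

View pics/c2.png

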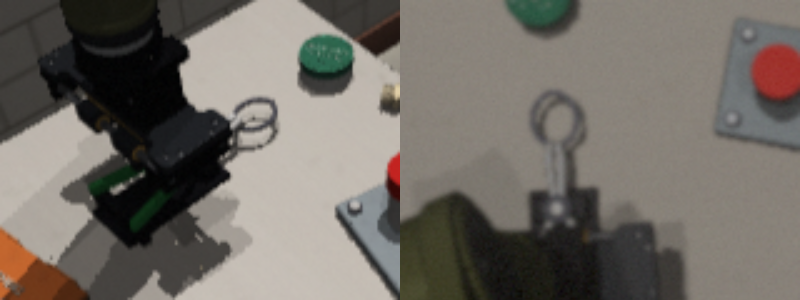

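```bash
python3 - <<'E'
from h import *
st()
for n in ('s1','s2'):
  a=cv2.imread(f'pics/{n}.png')[120:230,140:260]; cv2.imwrite(f'pics/{n}z.png',cv2.convertScaleAbs(cv2.resize(a,None,fx=5,fy=5,interpolation=cv2.INTER_CUBIC),alpha=2.0,beta=20))
E
```

```text
t 4.6 p [0.4539 0.175  0.0198] yaw 0.0643 down [ 0.  0. -1.] F [ 0.35 -0.31  0.86] M [0.036 0.029 0.05 ] g 0.081
```

View pics/s1z.png

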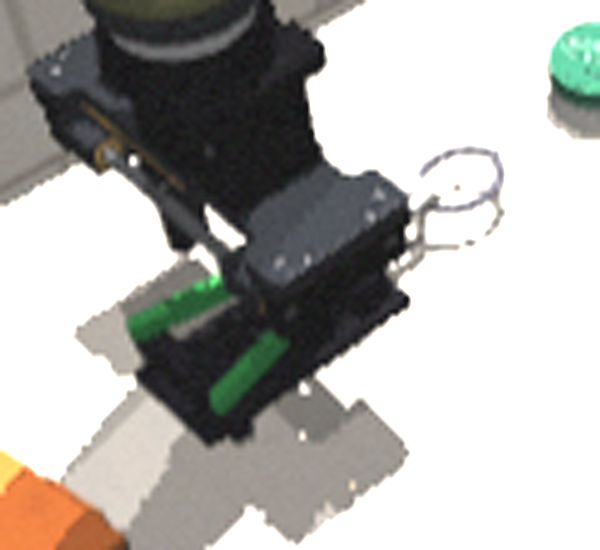

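View pics/s2z.png

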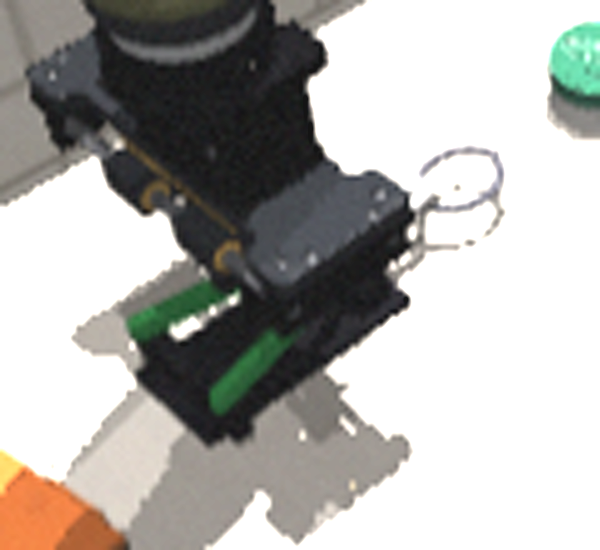

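```bash
python3 - <<'E'
from h import *
np.set_printoptions(precision=4,suppress=True)
for u,v in [(215,395),(300,330),(290,345),(135,325),(235,295)]:
    print(u,v,ray('scene',u/5+140,v/5+120,.042))
p,R=st()
for o in [(0,0,0),(-.019,0,0),(-.07,0,0),(0,.05,0),(0,-.05,0)]:
    X=p+R@np.array(o); print(o,X,(proj('scene',X)-[140,120])*5, proj('top',X))
a=cv2.imread('pics/t2.png')[150:350,90:290]; cv2.imwrite('pics/t2z.png',cv2.convertScaleAbs(cv2.resize(a,None,fx=3,fy=3,interpolation=cv2.INTER_CUBIC),alpha=2.2,beta=10))
E
```

```text
215 395 [0.4083 0.137  0.042 ]
300 330 [0.4625 0.1422 0.042 ]
290 345 [0.4532 0.1378 0.042 ]
135 325 [0.4037 0.1997 0.042 ]
235 295 [0.4517 0.1824 0.042 ]
t 4.6 p [0.4539 0.175  0.0198] yaw 0.0643 down [ 0.  0. -1.] F [ 0.35 -0.31  0.86] M [0.036 0.029 0.05 ] g 0.081
(0, 0, 0) [0.4539 0.175  0.0198] [254.0957 329.2819] [176.6804 239.3733]
(-0.019, 0, 0) [0.4539 0.175  0.0388] [248.2936 305.3127] [174.9939 239.6878]
(-0.07, 0, 0) [0.4539 0.175  0.0898] [231.7516 236.9761] [170.0874 240.6029]
(0, 0.05, 0) [0.4507 0.2249 0.0198] [193.5078 277.3733] [154.6225 241.3075]
(0, -0.05, 0) [0.4571 0.1251 0.0198] [317.6175 383.7042] [198.7369 237.4393]
```

View pics/t2z.png

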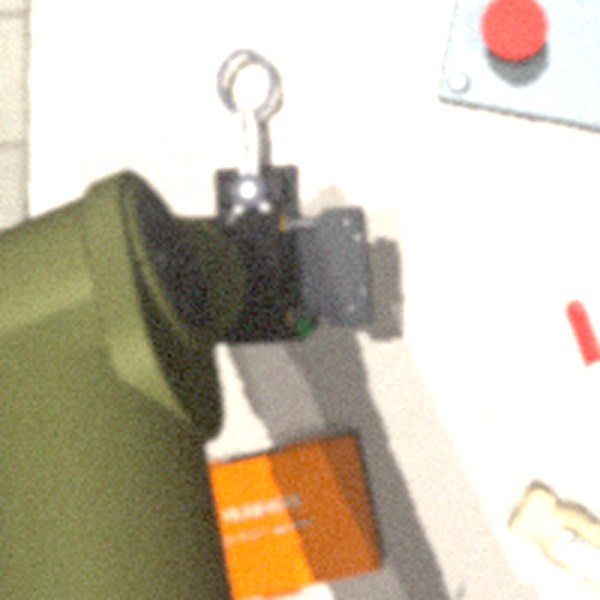

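```bash
python3 - <<'E'
from h import *
o=[]
for n in ('s1','s2'):
  a=cv2.imread(f'pics/{n}.png')[160:215,160:230]; o.append(np.clip(255*(cv2.resize(a,(400,314),interpolation=cv2.INTER_NEAREST)/255.)**.45,0,255))
cv2.imwrite('pics/cmp.png',np.hstack(o))
E
```

```text
[ WARN:0@0.436] global loadsave.cpp:1063 imwrite_ Unsupported depth image for selected encoder is fallbacked to CV_8U.
```

View pics/cmp.png

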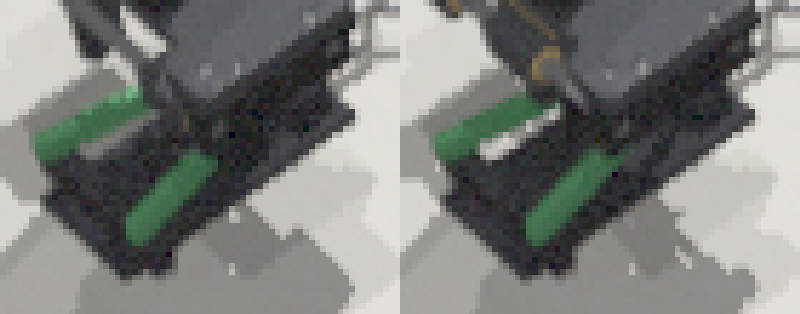

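```bash
python3 - <<'E'
from h import *
np.set_printoptions(precision=4,suppress=True)
def tri(us,ut):
    A=[];b=[]
    for cam,(u,v) in (('scene',us),('top',ut)):
        p0=ray(cam,u,v,0.);p1=ray(cam,u,v,.3);d=(p1-p0)/np.linalg.norm(p1-p0)
        M=np.eye(3)-np.outer(d,d);A.append(M);b.append(M@p0)
    X=np.linalg.lstsq(np.vstack(A),np.hstack(b),rcond=None)[0]; return X,proj('scene',X)-us,proj('top',X)-ut
S=lambda u,v:np.array([u/5+140,v/5+120]);T=lambda u,v:np.array([u/3+90,v/3+150])
print(tri(S(408,200),T(362,210)));print(tri(S(270,288),T(365,328)))
p,R=st()
for dz in (.07,.1,.13):
  for sx in (-.0375,.0375):
    X=p+R@np.array([-dz,-.095,sx]);print(dz,sx,X,(proj('scene',X)-[140,120])*5,(proj('top',X)-[90,150])*3)
for c in ('scene','top'):
  for n in ('handles','ring_centre'): print(c,n,[(round(d['score'],2),w(c,d['xyz'])) for d in ctrl.spot_point(c,n)])
E
```

```text
(array([0.4944, 0.0814, 0.1603]), array([-0.389 ,  0.0156]), array([ 0.2566, -0.3605]))
(array([0.4202, 0.0804, 0.161 ]), array([-0.4976,  0.0077]), array([ 0.3054, -0.4589]))
t 4.6 p [0.4539 0.175  0.0198] yaw 0.0643 down [ 0.  0. -1.] F [ 0.35 -0.31  0.86] M [0.036 0.029 0.05 ] g 0.081
0.07 -0.0375 [0.4226 0.0778 0.0898] [298.7076 391.9215] [380.7722 314.2569]
0.07 0.0375 [0.4974 0.0826 0.0898] [423.043  299.7503] [372.3122 205.9204]
0.1 -0.0375 [0.4226 0.0778 0.1198] [289.4643 350.1663] [376.4621 317.6314]
0.1 0.0375 [0.4974 0.0826 0.1198] [417.6643 257.0043] [367.7255 205.2443]
0.13 -0.0375 [0.4226 0.0777 0.1498] [279.6621 305.8862] [371.8166 321.2684]
0.13 0.0375 [0.4974 0.0826 0.1498] [411.9733 211.7762] [362.7852 204.516 ]
scene handles [(0.7, array([0.4548, 0.1751, 0.0369]))]
scene ring_centre [(0.82, array([0.5887, 0.183 , 0.0255])), (0.5, array([ 0.6217, -0.0177,  0.0622]))]
top handles []
top ring_centre [(0.84, array([0.5914, 0.1833, 0.0247])), (0.58, array([ 0.6226, -0.0189,  0.0636]))]
```

Request:
step_arm(increments=[0,0,0,0,0,0,0,0,0,0,0,0])

```text
time: 5.05
position: [0.4539, 0.1749, 0.0198]
tool_rot: [-0.05, 1.57, 0.05]
ft_force: [1.1, 0.4, -0.2]
grip_width: 0.006
```

```bash
python3 - <<'E'
from h import *
st(); snap('scene','s3.png')
for n in ('handles','pliers','pliers_left'):
  m=ctrl.silhouettes('scene',n)
  for d in m[:2]: ys,xs=np.nonzero(d['pixels']); print(n,d['score'],xs.min(),xs.max(),ys.min(),ys.max())
a=cv2.imread('pics/s3.png')[145:215,160:240]; b=255*(cv2.resize(a,(720,630),interpolation=cv2.INTER_NEAREST)/255.)**.35
cv2.imwrite('pics/s3z.png',b[:600].astype(np.uint8))
E
```

```text
t 5.05 p [0.4539 0.1749 0.0198] yaw 0.0642 down [ 0.e+00  1.e-04 -1.e+00] F [ 1.06  0.36 -0.17] M [ 0.052 -0.019 -0.008] g 0.006
handles 0.58 167 227 154 201
handles 0.44 264 354 184 264
pliers 0.57 166 239 149 201
pliers_left 0.71 167 234 149 187
```

View pics/s3z.png

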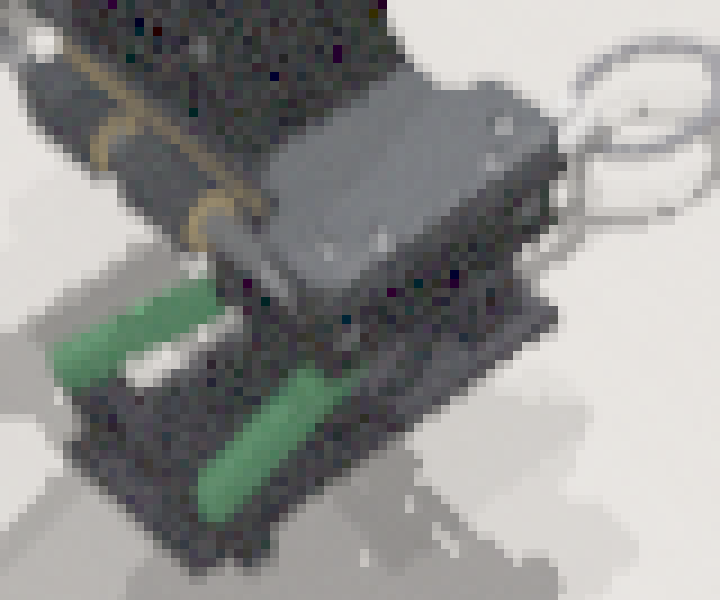

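Request:
step_arm(increments=[-3,0,0,0,0,0,-4,0,0,0,0,0,-4,0,0,0,0,0,0,0,0,0,0,0])

```text
time: 5.75
position: [0.4563, 0.1761, 0.1332]
tool_rot: [-0.048, 1.564, 0.053]
ft_force: [0.1, -0.3, -0.7]
grip_width: 0.005
```

```bash
python3 - <<'E'
from h import *
p,R=st(); snap('scene','s4.png')
print(proj('scene',p),proj('scene',p+[0,0,.07]))
a=cv2.imread('pics/s4.png')[90:210,130:260]; b=255*(cv2.resize(a,None,fx=5,fy=5,interpolation=cv2.INTER_NEAREST)/255.)**.4
for dz in (0,.02,.04,.07):
    q=(proj('scene',p+[0,0,dz])-[130,90])*5; cv2.circle(b,tuple(int(v) for v in q),3,(0,0,255),-1)
cv2.imwrite('pics/s4z.png',b.astype(np.uint8))
E
```

```text
t 5.75 p [0.4563 0.1761 0.1332] yaw 0.0642 down [ 0.006   0.0037 -1.    ] F [ 0.14 -0.31 -0.71] M [0.096 0.026 0.099] g 0.005
[183.88271835 153.95409248] [178.44504098 131.26339178]
```

View pics/s4z.png

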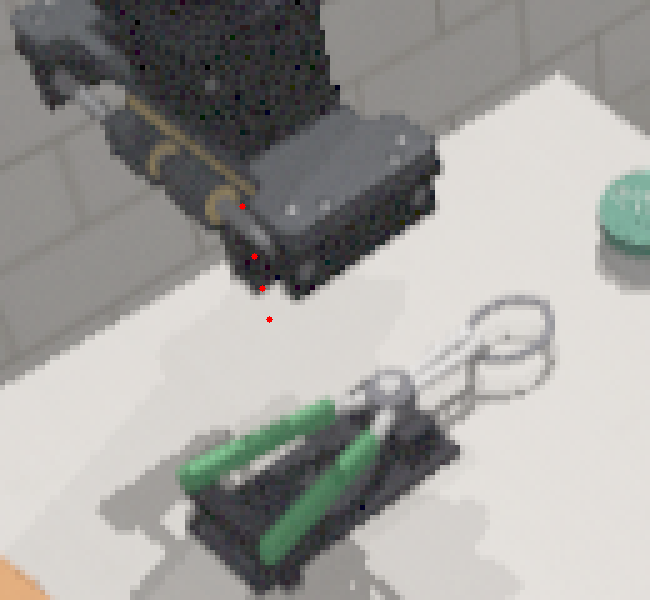

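Request:
step_arm(increments=[0,0,0,0,0,0,0,0,0,0,0,0,0,0,0,0,0,0,0,0,0,0,0,0,0,0,0,0,0,0,0,0,0,0,0,0,0,0,0,0,0,0], fingers=100)

```text
time: 6.68
position: [0.4539, 0.175, 0.1298]
tool_rot: [-0.05, 1.57, 0.051]
ft_force: [-0.9, 0.3, 0.2]
grip_width: 0.72
```

```bash
python3 - <<'E'
from h import *
p,R=st(); snap('scene','s5.png')
a=cv2.imread('pics/s5.png')[90:210,130:260]; b=255*(cv2.resize(a,None,fx=5,fy=5,interpolation=cv2.INTER_NEAREST)/255.)**.4
for s in (-.043,.043,-.058,.058):
  for dz in (0,.025):
    q=(proj('scene',p+R@np.array([-dz,s,0]))-[130,90])*5; cv2.circle(b,tuple(int(v) for v in q),3,(0,0,255) if dz==0 else (255,0,0),-1)
cv2.imwrite('pics/s5z.png',b.astype(np.uint8))
E
```

```text
t 6.67 p [0.4539 0.175  0.1298] yaw 0.0642 down [ 2.e-04  1.e-04 -1.e+00] F [-0.86  0.3   0.2 ] M [-0.001 -0.026 -0.033] g 0.72
```

View pics/s5z.png

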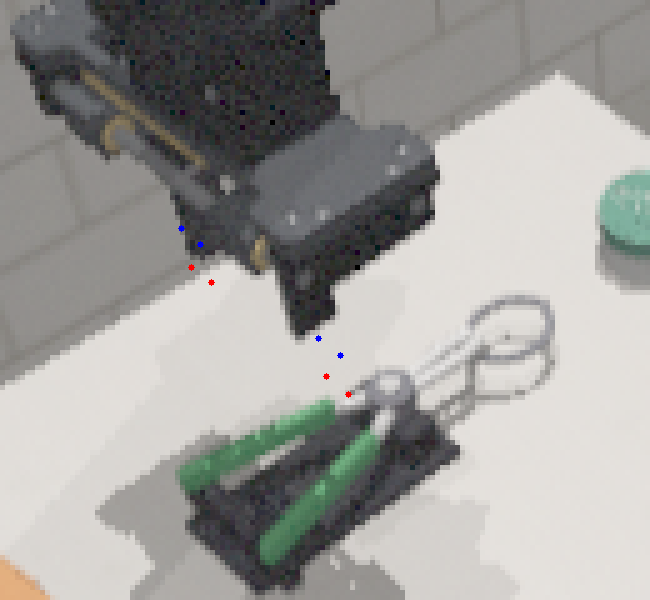

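```bash
python3 - <<'E'
from h import *
p,R=st()
for dz in (0,.01,.02,.025,.03,.035):
  print(dz,[((proj('scene',p+R@np.array([-dz,s,z]))-[130,90])*5).round().astype(int).tolist() for s,z in((-.0313,-.0095),(-.0463,-.0095),(-.0463,.0095),(.0313,-.0095),(.0463,-.0095))])
E
```

```text
t 6.72 p [0.4539 0.175  0.1298] yaw 0.0642 down [ 1.e-04  1.e-04 -1.e+00] F [-0.72 -0.58  0.57] M [ 0.029 -0.02  -0.025] g 0.764
0 [[294, 375], [315, 392], [348, 369], [210, 306], [191, 290]]
0.01 [[291, 360], [312, 377], [345, 354], [206, 290], [186, 274]]
0.02 [[287, 344], [308, 361], [342, 339], [202, 275], [182, 259]]
0.025 [[285, 336], [307, 354], [340, 331], [199, 267], [180, 251]]
0.03 [[283, 328], [305, 346], [339, 323], [197, 259], [177, 243]]
0.035 [[282, 321], [303, 338], [337, 315], [195, 251], [175, 235]]
```

Request:
step_arm(increments=[3,0,0,0,0,0,3,0,0,0,0,0,3,0,0,0,0,0,2,0,0,0,0,0,1,0,0,0,0,0,0.8,0,0,0,0,0,0,0,0,0,0,0], fingers=100)

```text
time: 7.6
position: [0.4539, 0.175, 0.0018]
tool_rot: [-0.05, 1.57, 0.05]
ft_force: [0.3, 0.2, -0.8]
grip_width: 1.003
```

```bash
python3 - <<'E'
from h import *
p,R=st(); snap('scene','s6.png')
a=cv2.imread('pics/s6.png')[110:220,130:260]; b=255*(cv2.resize(a,None,fx=5,fy=5,interpolation=cv2.INTER_NEAREST)/255.)**.4
for s in (-.0435,-.0585):
  for z in (-.0095,.0095):
   for dz in (0,.034):
    q=(proj('scene',p+R@np.array([-dz,s,z]))-[130,110])*5; cv2.circle(b,tuple(int(v) for v in q),3,(0,0,255) if dz==0 else (255,0,0),-1)
cv2.imwrite('pics/s6z.png',b.astype(np.uint8))
E
```

```text
t 7.6 p [0.4539 0.175  0.0018] yaw 0.0642 down [-1.e-04 -1.e-04 -1.e+00] F [ 0.26  0.2  -0.84] M [ 0.038 -0.011 -0.017] g 1.003
```

View pics/s6z.png

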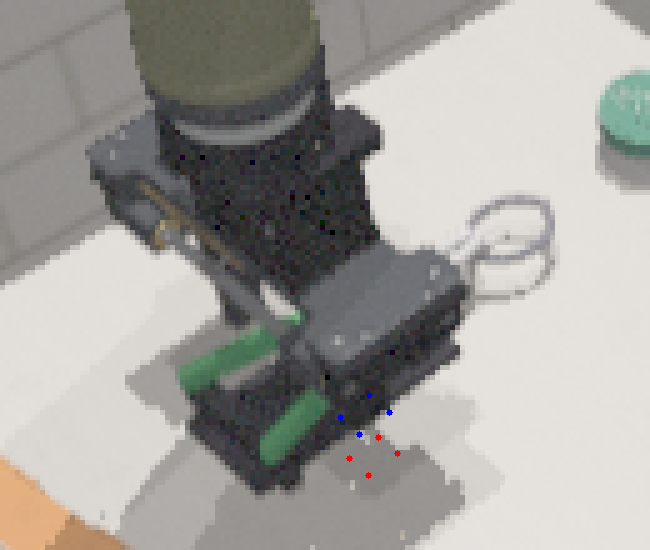

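Request:
step_arm(increments=[0.5,0,0,0,0,0,0.5,0,0,0,0,0,0.5,0,0,0,0,0,0,0,0,0,0,0])

```text
time: 8.15
position: [0.4535, 0.1747, -0.0138]
tool_rot: [-0.051, 1.571, 0.05]
ft_force: [0.5, -0.3, 0.2]
grip_width: 1.004
```

Request:
step_arm(increments=[0,0,0,0,0,0,0,0,0,0,0,0,0,0,0,0,0,0,0,0,0,0,0,0,0,0,0,0,0,0,0,0,0,0,0,0,0,0,0,0,0,0,0,0,0,0,0,0], fingers=0, force=28)

```text
time: 9.15
position: [0.4538, 0.1752, -0.0131]
tool_rot: [-0.05, 1.57, 0.051]
ft_force: [-1.4, 0.6, 3.1]
grip_width: 0.333
```

```bash
python3 - <<'E'
from h import *
p,R=st(); snap('scene','s7.png'); snap('top','t7.png'); st()
a=cv2.imread('pics/s7.png')[110:230,130:290];b=cv2.imread('pics/t7.png')[130:290,110:270]
cv2.imwrite('pics/c7.png',np.hstack([cv2.resize(a,(400,300)),cv2.resize(b,(400,400))[:300]]))
E
```

```text
t 9.15 p [ 0.4538  0.1752 -0.0131] yaw 0.0643 down [-1.e-04  3.e-04 -1.e+00] F [-1.41  0.58  3.12] M [ 0.202  0.46  -0.038] g 0.333
t 9.25 p [ 0.4538  0.1752 -0.0131] yaw 0.0643 down [-1.e-04  4.e-04 -1.e+00] F [-1.29 -0.37  3.47] M [0.182 0.465 0.025] g 0.334
```

View pics/c7.png

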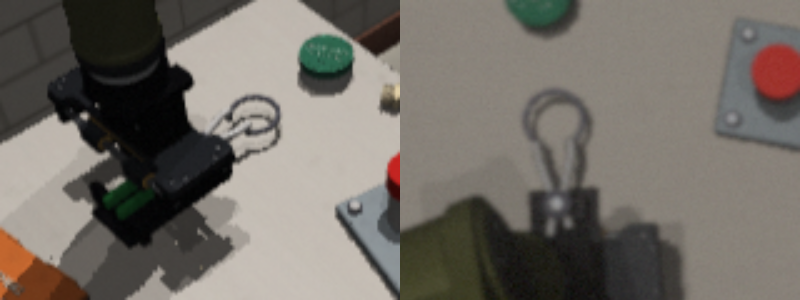

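Request:
step_arm(increments=[-0.5,0,0,0,0,0,-1.5,0,0,0,0,0,-2,0,0,0,0,0,-2,0,0,0,0,0,-2,0,0,0,0,0,-1.5,0,0,0,0,0,-0.5,0,0,0,0,0,0,0,0,0,0,0])

```text
time: 10.25
position: [0.4539, 0.1749, 0.0868]
tool_rot: [-0.05, 1.57, 0.051]
ft_force: [-0.1, -0.5, -2.2]
grip_width: 0.331
```

```bash
python3 - <<'E'
from h import *
np.set_printoptions(precision=4,suppress=True)
p,R=st(); snap('scene','s8.png'); snap('top','t8.png'); st()
for c in ('scene','top'):
  for n in ('handles','ring_centre','pliers'): print(c,n,[(round(d['score'],2),w(c,d['xyz'])) for d in ctrl.spot_point(c,n)])
a=cv2.imread('pics/s8.png')[70:190,130:290];b=cv2.imread('pics/t8.png')[110:230,110:270]
cv2.imwrite('pics/c8.png',np.hstack([cv2.resize(a,(400,300)),cv2.resize(b,(400,300))]))
E
```

```text
t 10.25 p [0.4539 0.1749 0.0868] yaw 0.0642 down [ 0.0003  0.0002 -1.    ] F [-0.1  -0.47 -2.2 ] M [-0.013  0.082  0.023] g 0.331
t 10.35 p [0.4534 0.1747 0.0861] yaw 0.0643 down [-0.0011 -0.0007 -1.    ] F [ 0.24 -0.42 -1.98] M [-0.028  0.038  0.031] g 0.332
scene handles [(0.88, array([0.4584, 0.1738, 0.1351]))]
scene ring_centre [(0.84, array([0.5923, 0.1829, 0.1263]))]
scene pliers [(0.76, array([0.5174, 0.1796, 0.1333])), (0.43, array([ 0.5976, -0.1491,  0.0692]))]
top handles []
top ring_centre [(0.56, array([0.5984, 0.182 , 0.126 ]))]
top pliers [(0.76, array([0.5142, 0.1821, 0.1331]))]
```

View pics/c8.png

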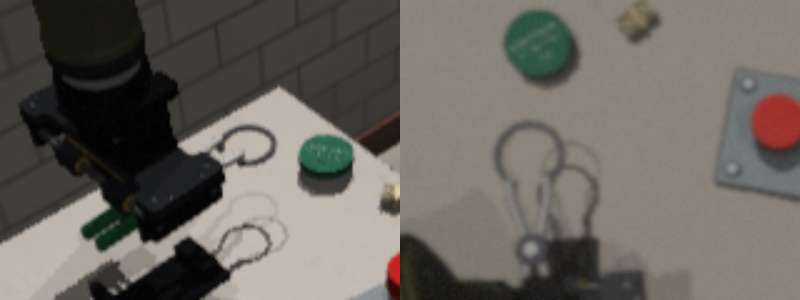

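```bash
cat > fit.py <<'E'
from h import *
from scipy.optimize import minimize
from scipy.ndimage import map_coordinates,gaussian_filter
def circ(c,r,a): return np.stack([c[0]+r*np.cos(a),c[1]+r*np.sin(a),np.full_like(a,c[2])],1)
def P(cam,X):
    p=ctrl.camera_params(cam); f=192/np.tan(np.radians(p['vertical_fov'])/2)
    c=X@np.array(p['R']).T+np.array(p['t']); return p['cx']+f*c[:,0]/c[:,2],p['cy']+f*c[:,1]/c[:,2]
def ringfit(fs,ft,x0,yaw,zfix=None,cams=('scene','top')):
    g={'scene':gaussian_filter(cv2.imread('pics/'+fs,0).astype(float),.5),'top':gaussian_filter(cv2.imread('pics/'+ft,0).astype(float),.5)}
    a=yaw+np.linspace(-2.3,2.3,120)
    def cost(v):
        c=[v[0],v[1],zfix if zfix else v[2]]; s=0
        for cam in cams:
            im=g[cam]
            def m(r):
                u,w_=P(cam,circ(c,r,a)); return map_coordinates(im,[w_,u],order=1)
            s+=np.minimum(m(.026),130).mean()-.5*m(.020).mean()-.5*m(.032).mean()
        return s
    best=None
    for dx in (-.004,0,.004):
      for dy in (-.004,0,.004):
        r=minimize(cost,np.array(x0[:2 if zfix else 3])+np.array([dx,dy,0])[:2 if zfix else 3],method='Nelder-Mead',options=dict(initial_simplex=None,xatol=1e-5,fatol=1e-3))
        if best is None or r.fun<best.fun: best=r
    return best.x.round(4),round(best.fun,1)
E
python3 - <<'E'
from fit import *
p,R=st()
x0=[.5935,.182,.126]
print(ringfit('s8.png','t8.png',x0,.065)); print(ringfit('s8.png','t8.png',x0,.065,.126))
print(ringfit('s8.png','t8.png',x0,.065,.126,('scene',)));print(ringfit('s8.png','t8.png',x0,.065,.126,('top',)))
E
```

```text
t 10.65 p [0.4537 0.1748 0.0864] yaw 0.0642 down [-5.e-04 -4.e-04 -1.e+00] F [ 0.03 -0.77 -1.52] M [ 0.05   0.005 -0.002] g 0.331Traceback (most recent call last):
  File "<stdin>", line 4, in <module>
  File "fit.py", line 22, in ringfit
    r=minimize(cost,np.array(x0[:2 if zfix else 3])+np.array([dx,dy,0])[:2 if zfix else 3],method='Nelder-Mead',options=dict(initial_simplex=None,xatol=1e-5,fatol=1e-3))
    res = _minimize_neldermead(fun, x0, args, callback, bounds=bounds,
                               **options)
    fxr = func(xr)
    fx = function(np.copy(x), *(wrapper_args + args))
  File "fit.py", line 17, in cost
    s+=np.minimum(m(.026),130).mean()-.5*m(.020).mean()-.5*m(.032).mean()
                                                           ~^^^^^^
  File "fit.py", line 16, in m
    u,w_=P(cam,circ(c,r,a)); return map_coordinates(im,[w_,u],order=1)
         ~^^^^^^^^^^^^^^^^^
  File "fit.py", line 6, in P
    p=ctrl.camera_params(cam); f=192/np.tan(np.radians(p['vertical_fov'])/2)
ValueError: time passes only in moves, steps and waits
```

```bash
sed -i 's/^def circ/CP={c:ctrl.camera_params(c) for c in ("scene","top")}\ndef circ/; s/p=ctrl.camera_params(cam); f=/p=CP[cam]; f=/' fit.py
python3 - <<'E'
from fit import *
x0=[.5935,.182,.126]
print(ringfit('s8.png','t8.png',x0,.065)); print(ringfit('s8.png','t8.png',x0,.065,.126))
print(ringfit('s8.png','t8.png',x0,.065,.126,('scene',)));print(ringfit('s8.png','t8.png',x0,.065,.126,('top',)))
st()
E
```

```text
(array([0.5943, 0.1845, 0.124 ]), np.float64(-115.6))
(array([0.5933, 0.1831]), np.float64(-112.9))
(array([0.5931, 0.1826]), np.float64(-81.6))
(array([0.5933, 0.1844]), np.float64(-35.1))
t 10.65 p [0.4537 0.1748 0.0864] yaw 0.0642 down [-5.e-04 -4.e-04 -1.e+00] F [ 0.03 -0.77 -1.52] M [ 0.05   0.005 -0.002] g 0.331
```

Request:
step_arm(increments=[0,-1.5,-0.08,0,0,0,0,-3,-0.16,0,0,0,0,-4,-0.215,0,0,0,0,-4,-0.215,0,0,0,0,-4,-0.215,0,0,0,0,-4,-0.215,0,0,0,0,-4,-0.215,0,0,0,0,-4,-0.215,0,0,0,0,-3,-0.16,0,0,0,0,-1.61,-0.09,0,0,0,0,0,0,0,0,0,0,0,0,0,0,0])

```text
time: 12.15
position: [0.4571, -0.156, 0.0866]
tool_rot: [-0.05, 1.57, 0.051]
ft_force: [0.3, 0.2, -1.8]
grip_width: 0.33
```

```bash
cat > look.py <<'E'
from fit import *
import sys
n=sys.argv[1]; z=float(sys.argv[2]) # expected ring z
p,R=st(); snap('scene',f's{n}.png'); snap('top',f't{n}.png'); st()
for c in ('scene','top'):
  for k in ('ring_centre','groove_2'): print(c,k,[(round(d['score'],2),w(c,d['xyz']).round(4)) for d in ctrl.spot_point(c,k)][:3])
yaw=.064
if len(sys.argv)>3: x0=[float(v) for v in sys.argv[3].split(',')]
else: x0=[.597,-.148,z]
fs,ft=f's{n}.png',f't{n}.png'
print(ringfit(fs,ft,x0,yaw),ringfit(fs,ft,x0,yaw,z),ringfit(fs,ft,x0,yaw,z,('scene',)),ringfit(fs,ft,x0,yaw,z,('top',)))
o=[]
for cam in ('scene','top'):
    im=cv2.imread(f'pics/{cam[0]}{n}.png'); u,v=proj(cam,[.597,-.148,.08]); u,v=int(u),int(v)
    a=cv2.resize(im[v-40:v+40,u-40:u+40],(400,400),interpolation=cv2.INTER_CUBIC)
    o.append(np.clip(255*(a/255.)**.6,0,255).astype(np.uint8))
cv2.imwrite(f'pics/c{n}.png',np.hstack(o))
E
python3 look.py 9 .1255
```

```text
t 12.15 p [ 0.4571 -0.156   0.0866] yaw 0.0645 down [-2.e-04  7.e-04 -1.e+00] F [ 0.29  0.24 -1.77] M [0.059 0.048 0.026] g 0.33
t 12.25 p [ 0.4573 -0.1556  0.0867] yaw 0.0658 down [-1.e-04  6.e-04 -1.e+00] F [-0.13 -0.36 -1.49] M [0.044 0.113 0.059] g 0.33
scene ring_centre [(0.68, array([ 0.596 , -0.1488,  0.1231]))]
scene groove_2 [(0.73, array([ 0.6029, -0.1479,  0.0675]))]
top ring_centre [(0.72, array([ 0.5988, -0.1499,  0.1232]))]
top groove_2 [(0.94, array([ 0.5989, -0.1492,  0.0651])), (0.9, array([ 0.6264, -0.019 ,  0.0641]))]
(array([ 0.5989, -0.1455,  0.122 ]), np.float64(-90.8)) (array([ 0.5966, -0.1464]), np.float64(-89.1)) (array([ 0.6386, -0.1426]), np.float64(-83.6)) (array([ 0.5929, -0.1431]), np.float64(-28.6))
```

View pics/c9.png

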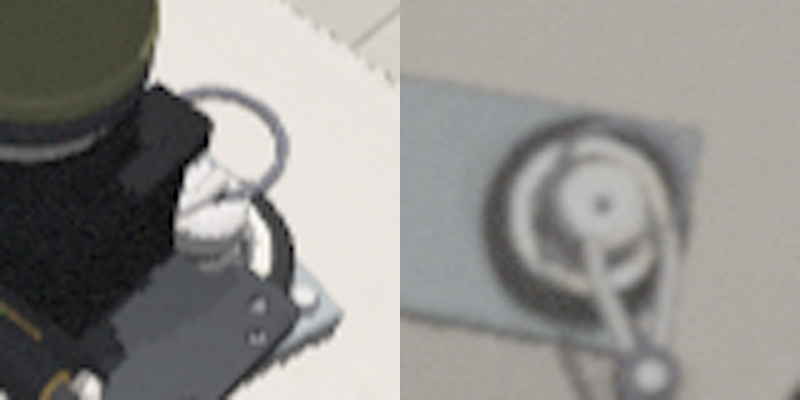

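```bash
cat > axle.py <<'E'
from fit import *
def mean_ring(im,cam,c,r,a):
    u,v=P(cam,circ(c,r,a)); return map_coordinates(im,[v,u],order=1)
a=np.linspace(0,2*np.pi,180)
for cam,f in (('scene','scene0.png'),('top','top0.png')):
    im=cv2.imread('pics/'+f,0).astype(float)
    # top face edge + chamfer; inside bright, outside darker
    for r0,z,nm,sg in ((.0185,.085,'axle top',1),(.046,.056,'tyre outer',-1)):
        def cost(v):
            c=[v[0],v[1],z]; return -sg*(mean_ring(im,cam,c,r0-.0025,a)-mean_ring(im,cam,c,r0+.0035,a)).mean()
        best=min((minimize(cost,[.597+dx,-.148+dy],method='Nelder-Mead') for dx in(-.003,0,.003) for dy in (-.003,0,.003)),key=lambda r:r.fun)
        print(cam,nm,best.x.round(4),round(best.fun,1))
    def cost(v):
        c=[v[0],v[1],.089]; 
        rim=cv2.imread('pics/'+f).astype(float); d=rim[:,:,2]-rim[:,:,1]
        return -(mean_ring(d,cam,c,.021,a)-mean_ring(d,cam,c,.026,a)).mean()
    b=minimize(cost,[.622,-.02],method='Nelder-Mead'); print(cam,'cap',b.x.round(4),round(b.fun,1))
E
python3 axle.py
python3 - <<'E'
from fit import *
o=[]
a=np.linspace(0,2*np.pi,90)
for cam in ('scene','top'):
    im=cv2.imread(f'pics/{cam[0]}9.png'); u,v=proj(cam,[.597,-.148,.09]); u,v=int(u),int(v)
    b=cv2.resize(im[v-36:v+36,u-36:u+36],(396*2,396*2),interpolation=cv2.INTER_CUBIC)[:600,:] if 0 else cv2.resize(im[v-36:v+36,u-36:u+36],(396,396),interpolation=cv2.INTER_CUBIC)
    for c,r,col in (([.5971,-.1469,.1255],.026,(0,255,0)),([.597,-.148,.085],.0185,(0,0,255))):
        uu,vv=P(cam,circ(c,r,a)); pts=np.stack([(uu-u+36)*5.5,(vv-v+36)*5.5],1).astype(int); cv2.polylines(b,[pts],True,col,1)
    o.append(b)
cv2.imwrite('pics/c9o.png',np.hstack(o))
E
```

```text
scene axle top [ 0.5962 -0.1471] -75.6
scene tyre outer [ 0.5891 -0.1516] -58.1
scene cap [ 0.6234 -0.0202] -104.1
top axle top [ 0.5957 -0.1445] -39.0
top tyre outer [ 0.5935 -0.1428] -45.4
top cap [ 0.6231 -0.0187] -70.4
```

View pics/c9o.png

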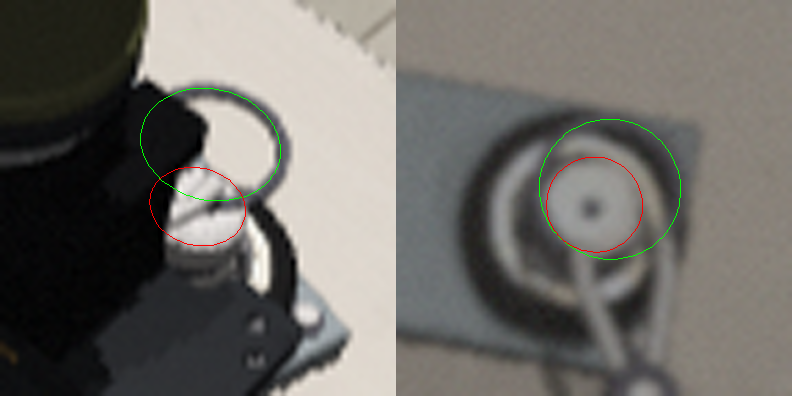

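Request:
step_arm(increments=[1.5,0,0,0,0,0,1.2,0,0,0,0,0,0.3,0,0,0,0,0,0,0,0,0,0,0,0,0,0,0,0,0])

```text
time: 13.08
position: [0.4577, -0.1568, 0.057]
tool_rot: [-0.05, 1.57, 0.05]
ft_force: [-0.2, 0.3, -1.5]
grip_width: 0.33
```

```bash
cat > ov.py <<'E'
from fit import *
import sys
n=sys.argv[1]; ring=eval(sys.argv[2]); ax=eval(sys.argv[3])
o=[];a=np.linspace(0,2*np.pi,90)
for cam in ('scene','top'):
    im=cv2.imread(f'pics/{cam[0]}{n}.png'); u,v=proj(cam,[.597,-.148,.08]); u,v=int(u),int(v)
    b=cv2.resize(im[v-30:v+30,u-25:u+25],(400,480),interpolation=cv2.INTER_CUBIC)
    b=np.clip(255*(b/255.)**.6,0,255).astype(np.uint8)
    for c,r,col in ((ring,.0235,(0,255,0)),(ring,.0285,(0,255,0)),(ax,.0185,(0,0,255))):
        uu,vv=P(cam,circ(c,r,a)); pts=np.stack([(uu-u+25.5)*8,(vv-v+30.5)*8],1).astype(int); cv2.polylines(b,[pts],True,col,1)
    o.append(b)
    o.append
cv2.imwrite(f'pics/o{n}.png',np.hstack(o))
E
python3 - <<'E'
from h import *
st(); snap('scene','s10.png'); snap('top','t10.png'); st()
E
python3 ov.py 10 '[.597,-.147,.0955]' '[.597,-.148,.085]'; sed 's/for c,r,col in .*/for c,r,col in ():/; s#pics/o{n}#pics/r{n}#' ov.py > raw.py; python3 raw.py 10 0 0
```

```text
t 13.07 p [ 0.4577 -0.1568  0.057 ] yaw 0.0641 down [ 6.e-04 -1.e-04 -1.e+00] F [-0.23  0.32 -1.45] M [0.02  0.019 0.04 ] g 0.33
t 13.18 p [ 0.4578 -0.1567  0.0571] yaw 0.0642 down [ 8.e-04 -0.e+00 -1.e+00] F [ 0.22  0.31 -1.56] M [0.001 0.037 0.025] g 0.334
```

View pics/o10.png

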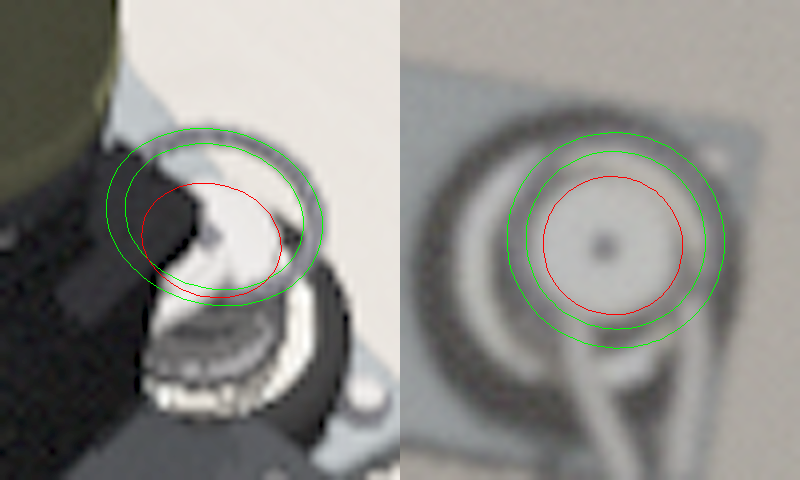

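View pics/r10.png

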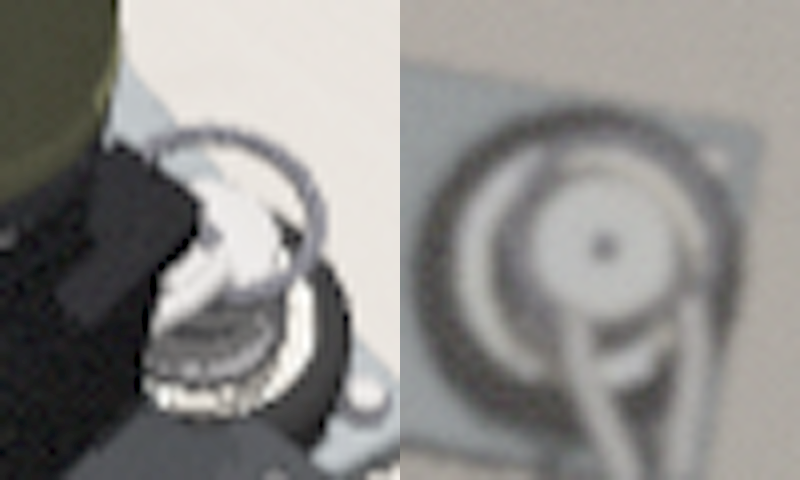

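```bash
cat > rf.py <<'E'
from fit import *
import sys
n=sys.argv[1]; z=float(sys.argv[2])
def mr(im,cam,c,r,a):
    u,v=P(cam,circ(c,r,a)); return map_coordinates(im,[v,u],order=1)
for cam in ('scene','top'):
    im=cv2.imread(f'pics/{cam[0]}{n}.png').astype(float); im=gaussian_filter(im,(.4,.4,0))
    f=(im[:,:,0]-im[:,:,1])/im.mean(2)*100
    # image-space angles: restrict for scene to visible arc
    a=.064+(np.linspace(-2.3,2.3,150) if cam=='top' else np.linspace(-2.3,.6,120))
    def cost(v):
        c=[v[0],v[1],z]; return -(2*mr(f,cam,c,.026,a)-mr(f,cam,c,.0195,a)-mr(f,cam,c,.0325,a)).mean()
    rs=[minimize(cost,[.597+dx,-.147+dy],method='Nelder-Mead') for dx in(-.003,0,.003) for dy in (-.003,0,.003)]
    b=min(rs,key=lambda r:r.fun); print(cam,'ring',b.x.round(4),round(b.fun,2))
    g=im.mean(2); aa=np.linspace(0,2*np.pi,180)
    if cam=='top':
        aa=np.linspace(-2.3,2.3,150)
        def cost(v):
            c=[v[0],v[1],.085]; return -(mr(g,cam,c,.0155,aa)-mr(g,cam,c,.0215,aa)).mean()
        b=minimize(cost,[.596,-.146],method='Nelder-Mead'); print(cam,'axle',b.x.round(4),round(b.fun,2))
E
python3 rf.py 10 .0955
python3 - <<'E'
from h import *
print(ray('top',0,0,0)[:0], [ray('top',int(proj('top',[.597,-.148,.08])[0])-25+ (603-400+.0)/8-.5, int(proj('top',[.597,-.148,.08])[1])-30+247/8-.5,.085)])
E
```

```text
scene ring [ 0.5983 -0.1472] -21.91
top ring [ 0.598  -0.1469] -11.83
top axle [ 0.5953 -0.1447] -45.67
[] [array([ 0.59665945, -0.14534909,  0.085     ])]
```

Request:
step_arm(increments=[0,0.13,-0.18,0,0,0,0,0,0,0,0,0,0.4,0,0,0,0,0,0,0,0,0,0,0])

```text
time: 13.68
position: [0.4551, -0.1553, 0.0523]
tool_rot: [-0.05, 1.571, 0.051]
ft_force: [0.3, 0.3, -1.6]
grip_width: 0.332
```

```bash
python3 - <<'E'
from h import *
st(); snap('scene','s11.png'); snap('top','t11.png'); st()
for c in ('scene','top'):
  for k in ('ring_centre','groove_2'): print(c,k,[(round(d['score'],2),w(c,d['xyz']).round(4)) for d in ctrl.spot_point(c,k)][:2])
E
for z in .086 .088 .090 .092 .094; do echo $z; python3 rf.py 11 $z; done; python3 raw.py 11 0 0;python3 ov.py 11 '[.596,-.146,.092]' '[.596,-.146,.085]'
```

```text
t 13.68 p [ 0.4551 -0.1553  0.0523] yaw 0.0642 down [-7.e-04  1.e-04 -1.e+00] F [ 0.31  0.3  -1.64] M [0.052 0.031 0.033] g 0.332
t 13.78 p [ 0.4554 -0.1555  0.0526] yaw 0.0642 down [-2.e-04 -0.e+00 -1.e+00] F [-0.01  0.01 -1.88] M [-0.005  0.103 -0.053] g 0.335
scene ring_centre [(0.95, array([ 0.5927, -0.1446,  0.0921]))]
scene groove_2 [(0.9, array([ 0.6029, -0.1468,  0.0716]))]
top ring_centre [(0.83, array([ 0.5978, -0.1459,  0.0902]))]
top groove_2 [(0.6, array([ 0.599 , -0.148 ,  0.0653])), (0.56, array([ 0.6259, -0.0176,  0.0634]))]
.086
scene ring [ 0.599  -0.1446] -21.1
top ring [ 0.5963 -0.1471] -12.21
top axle [ 0.5966 -0.1456] -48.27
.088
scene ring [ 0.5977 -0.1453] -21.11
top ring [ 0.596  -0.1468] -12.29
top axle [ 0.5966 -0.1456] -48.27
.090
scene ring [ 0.5964 -0.146 ] -21.13
top ring [ 0.5957 -0.1464] -12.36
top axle [ 0.5966 -0.1456] -48.27
.092
scene ring [ 0.5951 -0.1467] -21.14
top ring [ 0.5954 -0.146 ] -12.42
top axle [ 0.5966 -0.1456] -48.27
.094
scene ring [ 0.5937 -0.1472] -21.14
top ring [ 0.5951 -0.1456] -12.47
top axle [ 0.5966 -0.1456] -48.27
```

View pics/r11.png

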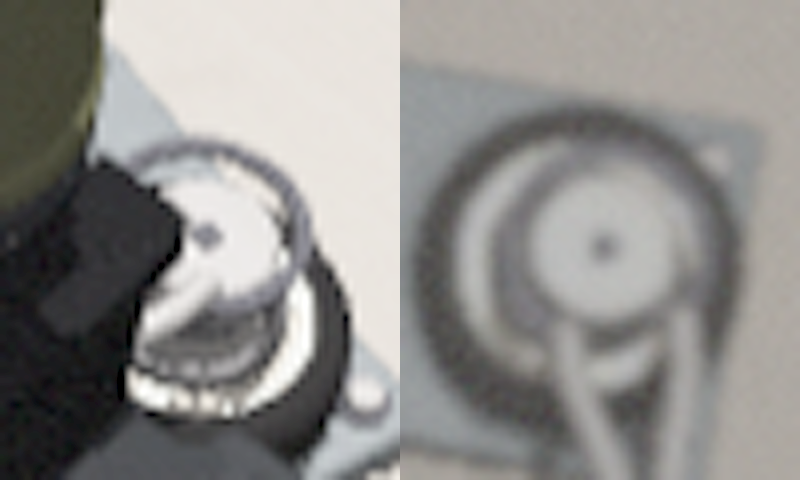

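View pics/o11.png

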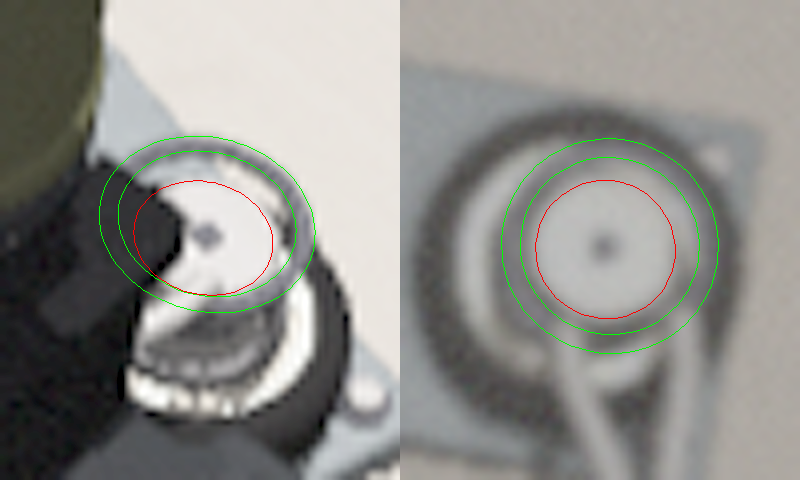

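```bash
python3 - <<'E'
from h import *
u,v=proj('scene',[.597,-.148,.08]);print(ray('scene',int(u)-25+207/8-.5,int(v)-30+236/8-.5,.085))
E
```

```text
[ 0.59702786 -0.14639423  0.085     ]
```

Request:
step_arm(increments=[0,0.03,0.13,0,0,0,0.3,0,0,0,0,0,0.4,0,0,0,0,0,0.4,0,0,0,0,0,0,0,0,0,0,0])

```text
time: 14.6
position: [0.4563, -0.155, 0.0413]
tool_rot: [-0.05, 1.571, 0.05]
ft_force: [-0.1, -0.0, -1.4]
grip_width: 0.328
```

```bash
python3 - <<'E'
from h import *
st(); snap('scene','s12.png'); snap('top','t12.png'); st()
E
python3 rf.py 12 .081; python3 raw.py 12 0 0
```

```text
t 14.6 p [ 0.4563 -0.155   0.0413] yaw 0.064 down [-0.001  0.    -1.   ] F [-0.13 -0.03 -1.45] M [-0.013  0.086  0.014] g 0.328
t 14.7 p [ 0.4567 -0.1551  0.0417] yaw 0.0642 down [-2.e-04 -0.e+00 -1.e+00] F [ 0.03 -0.32 -1.4 ] M [ 0.04   0.008 -0.012] g 0.329
scene ring [ 0.596  -0.1464] -20.51
top ring [ 0.5971 -0.1454] -12.74
top axle [ 0.5972 -0.1458] -61.27
```

View pics/r12.png

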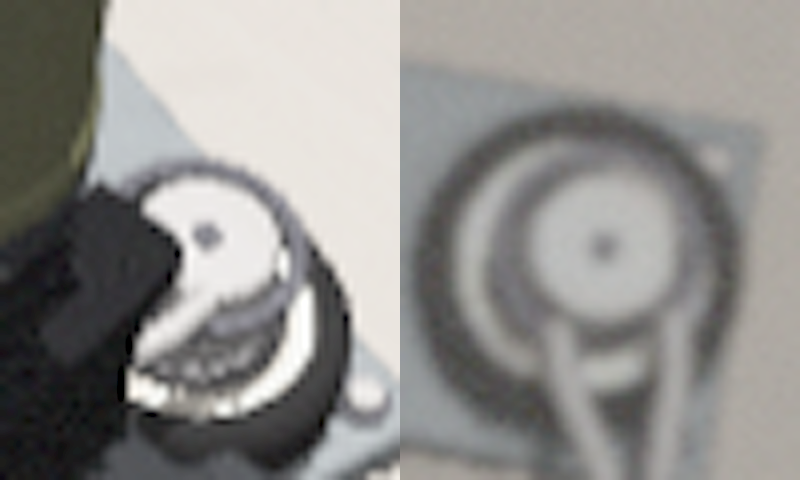

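Request:
step_arm(increments=[0.4,0,0,0,0,0,0.4,0,0,0,0,0,0.4,0,0,0,0,0,0.2,0,0,0,0,0,0,0,0,0,0,0,0,0,0,0,0,0])

```text
time: 15.45
position: [0.4569, -0.1551, 0.0278]
tool_rot: [-0.05, 1.57, 0.05]
ft_force: [-0.4, 0.7, -2.6]
grip_width: 0.33
```

```bash
python3 - <<'E'
from h import *
st(); snap('scene','s13.png'); snap('top','t13.png'); st()
for c in ('scene','top'):
  for k in ('ring_centre','wheel','cap'): print(c,k,[(round(d['score'],2),w(c,d['xyz']).round(4)) for d in ctrl.spot_point(c,k)][:2])
st()
E
for z in .064 .067; do python3 rf.py 13 $z; done; python3 raw.py 13 0 0
```

```text
t 15.45 p [ 0.4569 -0.1551  0.0278] yaw 0.0642 down [ 2.e-04 -0.e+00 -1.e+00] F [-0.41  0.68 -2.58] M [-0.012  0.087  0.035] g 0.33
t 15.55 p [ 0.457  -0.1551  0.0279] yaw 0.0642 down [ 4.e-04  0.e+00 -1.e+00] F [-0.38  0.04 -1.91] M [0.111 0.023 0.048] g 0.329
scene ring_centre []
scene wheel [(0.55, array([ 0.5964, -0.1482,  0.0141]))]
scene cap [(0.54, array([ 0.5937, -0.1479,  0.0155]))]
top ring_centre [(0.73, array([ 0.6012, -0.1465,  0.0668]))]
top wheel [(0.84, array([ 0.5957, -0.1445,  0.0196])), (0.58, array([ 0.6261, -0.0175,  0.062 ]))]
top cap [(0.69, array([ 0.6198, -0.0188,  0.0701]))]
t 15.85 p [ 0.4568 -0.1551  0.0278] yaw 0.0642 down [ 2.e-04  0.e+00 -1.e+00] F [-0.93  0.07 -2.35] M [0.058 0.125 0.002] g 0.326
scene ring [ 0.5999 -0.1447] -12.95
top ring [ 0.5979 -0.1467] -11.23
top axle [ 0.5966 -0.1452] -60.18
scene ring [ 0.5981 -0.1457] -12.98
top ring [ 0.5975 -0.1463] -11.27
top axle [ 0.5966 -0.1452] -60.18
```

View pics/r13.png

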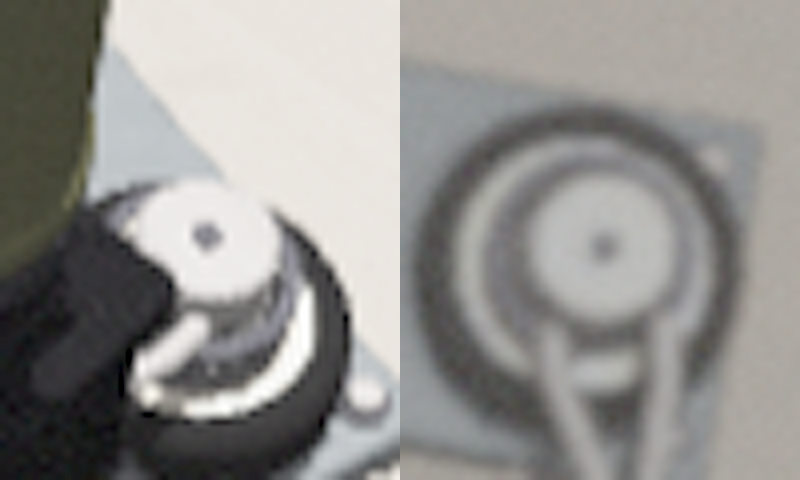

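Request:
step_arm(increments=[0.18,0,0,0,0,0,0,0,0,0,0,0,0,0,0,0,0,0,0,0,0,0,0,0])

```text
time: 16.35
position: [0.4568, -0.1551, 0.026]
tool_rot: [-0.05, 1.57, 0.05]
ft_force: [-0.7, -0.3, -1.7]
grip_width: 0.336
```

```bash
python3 - <<'E'
from h import *
st(); snap('scene','s14.png'); snap('top','t14.png'); st()
for c in ('scene','top'):
  for k in ('ring_centre','handles','pliers'): print(c,k,[(round(d['score'],2),w(c,d['xyz']).round(4)) for d in ctrl.spot_point(c,k)][:2])
E
for z in .063 .065 .067; do python3 rf.py 14 $z; done; python3 ov.py 14 '[.597,-.1458,.065]' '[.597,-.1458,.085]'
```

```text
t 16.35 p [ 0.4568 -0.1551  0.026 ] yaw 0.0642 down [ 1.e-04  0.e+00 -1.e+00] F [-0.74 -0.25 -1.68] M [ 0.012  0.1   -0.014] g 0.336
t 16.45 p [ 0.4568 -0.155   0.026 ] yaw 0.0642 down [ 1.e-04  1.e-04 -1.e+00] F [-0.25  0.28 -1.78] M [-0.012  0.041 -0.037] g 0.33
scene ring_centre [(0.9, array([ 0.5919, -0.1482,  0.0647]))]
scene handles [(0.69, array([ 0.4609, -0.1563,  0.0763]))]
scene pliers []
top ring_centre [(0.62, array([ 0.5986, -0.1454,  0.0643]))]
top handles []
top pliers [(0.89, array([ 0.5167, -0.1469,  0.0687]))]
scene ring [ 0.5986 -0.1453] -12.2
top ring [ 0.5969 -0.1464] -9.65
top axle [ 0.5964 -0.145 ] -57.77
scene ring [ 0.5974 -0.1459] -12.23
top ring [ 0.5966 -0.1461] -9.67
top axle [ 0.5964 -0.145 ] -57.77
scene ring [ 0.5962 -0.1466] -12.25
top ring [ 0.5964 -0.1459] -9.7
top axle [ 0.5964 -0.145 ] -57.77
```

View pics/o14.png

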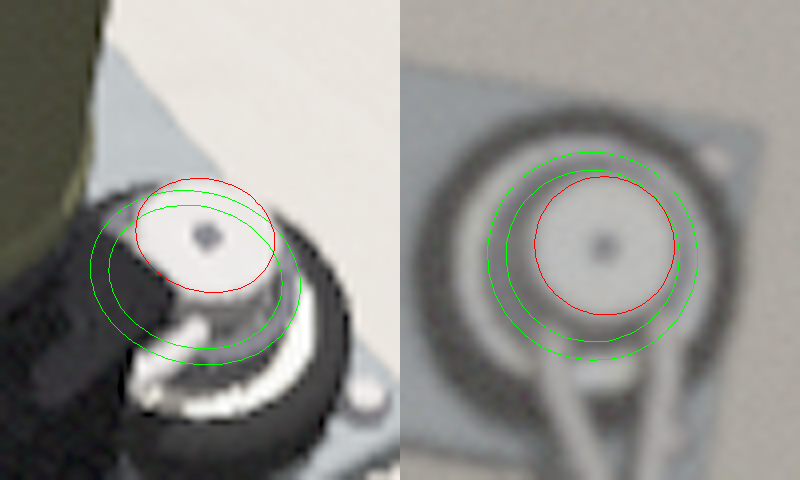

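```bash
python3 - <<'E'
from h import *
st(); print(ctrl.close_job())
E
```

```text
t 16.75 p [ 0.4568 -0.155   0.026 ] yaw 0.0642 down [ 1.e-04  1.e-04 -1.e+00] F [-0.32 -0.3  -1.76] M [0.043 0.037 0.027] g 0.331
the job is handed in; nothing more can be done
None
```

The job is handed in at 16.75 s. The pliers are still gripped and squeezed to the stop, with the spread ring round the wheel's axle at the groove. `close_job` gives no verdict, so these are my own last checks:

- **Ring position:** both cameras put the ring centre at about (0.597, -0.146) when fitted at z = 0.065. That is within about 1 mm of the axle axis.
- **Ring height:** about 0.065 m, worked out from the 26 mm starting height plus the lift. The networks gave 0.0643 and 0.0647.
- **Grip and level:** the opening is 29 mm, which is the stop, at the commanded 28 N. The tool is vertical; I did not measure the ring's own tilt, but its height matches the lift to about 0.5 mm.
- **Contact:** the wrist force was about 1.8 N downward, mostly the weight of the pliers. There was no sign of pressing on the axle or wheel.
- **Wheel and cap:** the wheel was last seen in place within network accuracy just before the final 1.8 mm of lowering. The top camera had the cap within about 2 mm, but the scene camera's cap reading was a false detection on the wheel.

**What disagreed:**
- **Reported tool height:** the fingertips were about 34 mm higher than the reported tool position. My first close therefore shut on nothing above the handles and moved nothing. I measured the offset in a picture and gripped again lower.
- **Axle position:** the two cameras differed by up to 2.5 mm sideways on the axle. I centred the ring against the axle in the same pictures to cancel most of that.
- **Late network reading:** one scene-camera estimate of the ring was 5 mm off in x. The picture did not support it, so I ignored it.

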